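# Take the wash basket off its keeper hooks in the print lab

### The arm

A 6-joint arm with a two-finger parallel gripper is mounted at the origin on the work surface. World frame = base frame: x ahead of the robot, y to its left, z up, the work surface at z = 0. Lengths are in mm, angles in degrees, forces in N, time in s.
With the tool pointing down it reaches from about 275 to 850 mm from the base axis. Payload 19 kg.
Tool frame: the origin (TCP) lies at the very end of the fingers, on their centre line; the grasp point (between the pads) lies 19 mm behind it (env.tcp_to_grasp is the distance from the TCP to the grasp point, in mm); x points along the fingers, y is the direction in which the jaws open and shut, and the axes are right-handed (so a half turn about x gives the same grasp; the last joint's range is limited). The gripper opens to 85 mm and grips with 20 to 120 N. Pads are 22 mm wide; open, the fingers measure 114 mm over their backs; the gripper's body (76 mm by 85 mm) begins 54 mm behind the grasp point. The pads swing forward as they close: fully open they stand 13 mm farther back than shut.
Start: joints at [58.957, 8.623, 82.357, -0, 89.026, -7.678], TCP at [228.04, 527.814, 231.267] pointing down, gripper open.
Joint ranges: [-160.23, 160.23], [-39.13, 120.54], [6.94, 153.29], [-79.49, 259.48], [9.18, 160.14], [-161.06, 161.06]. Speed limits (degrees/s): [108.29, 108.29, 127.2, 172.46, 172.46, 172.46].

### API

Orientations are given as a 3x3 rotation matrix whose columns are the frame's x, y, z axes.
In Python, from rig import env gives the robot as it stands.
- The arm moves only by the tool drive_tool, never from a script. Its arguments are lists of equal length, an entry for each row: "slide": the shift along the tool's x, y, z in mm, a list of three; "rotation": the turn, a rotation vector about the tool's x, y, z in degrees, a list of three. In form: {"slide": [[tx, ty, tz], ...], "rotation": [[ax, ay, az], ...]}. A call has 1 to 8 rows; each row shifts and turns the pose as measured when the row begins, along the tool's axes as they then stand; what a row does not reach is not made up. A row lasts 1/12 s, in which the tool goes at most 41.7 mm and 7.16 degrees, less where a joint would pass 70% of its speed; a pose out of reach is approached as far as the arm can. A call is refused whole if a number of a shift passes 41.7 or a number of a turn 7.16, either way. A call with a gripper value outside its range is refused whole. "grip" is the opening in per cent of the stroke, from 0 (shut) to 100 (fully open), set as the call begins (left out, the last holds). The fingers move at their own pace and stop on an object; "grip_force" is the grip in N (left out, the last holds). Time passes only in rows, so rows that do not move let the fingers close. It gives the time, the measured TCP pose, the force and the opening at its end, in the units of the state.
- env.read_state(): the state, without advancing time (a new reading comes with each control period).
- env.grab_frame(name): name is "scene" or "side" or "wrist"; returns a dict with "img" (480x640x3 uint8, red, green, blue), "z_map" (480x640 float32, mm along the optical axis (not along the pixel's ray), 0 where there is no reading), "vfov" (degrees; the focal length in pixels is half the picture's height over the tangent of half this angle, whatever the lens; pixels are square), "cx", "cy" (the principal point, pixels), "dist_coeffs" ([k1, k2, p1, p2, k3] as OpenCV has them; the pictures are not rectified), "R" (3x3) and "t" (3): a world point X has camera coordinates R X + t; the wrist camera has in their place "T_tool_cam" (4x4, takes a point from camera to tool coordinates, whose origin is the TCP and whose axes are the tool frame's). Camera axes: x right, y down, z forward; pixel columns grow to the right and rows downward; lengths in mm; the calibration is good to about 2 mm. A picture is of the moment at which its call begins: read the wrist's pose just before it.
- env.close_job(): hands the job in, once; it reports no verdict.
The state is a dict: "t": time; "joint_pos": joint angles; "qvel": joint speeds; "tau": joint torques, N m; "position": TCP position; "ee_rot": TCP orientation; "contact_force": force on the tool from outside, world axes, zero at the start; "wrist_torque": the same for the moment, N m; "opening": finger opening in mm.
Only numpy, scipy, OpenCV 4.12 (cv2) and the standard library are available. Lean on these libraries where they do the work, as an engineer would, in place of code of your own. Each camera call takes 0.05 s, during which the arm holds its last target. There are 200 camera calls.

### The job

Press down the thumb plate beside the rack that holds the deep wash basket until its sprung keeper flips open and stays open, with the basket still hanging; then lift the basket off its hooks and stand it upright in the square drip tray, setting it down rather than dropping it and never tipping it over. Leave the flat build plate hanging on the other rack as it is.

Things in the scene. Friction and masses are not known exactly. Their poses are not given: they have to be found in the camera images.
- basket: Deep open steel box with square holes, 70 (x) by 80 (y) by 60 high, 0.25 kg; origin under its centre, z up. Hangs by a round bar along y (10 thick, 148 long, axis 110 above origin), ends in two hooks (2 play). Mid-bar a grey grip, 12 (x) by 56 (y) by 22 high, centre 113 above origin: pinch along x from above. Keeper open, it lifts off straight up: raise it 170 before going sideways, to clear the rack. All mm.
- keeper_pad (a point): Top centre of a dark ribbed thumb plate, 40 by 40 mm, outside the basket rack's +y upright, on its keeper: two fingers over the bar at y +-46 of the basket, 77 mm long to -x, on one hinge 35 mm to +x of this point, 179 above table. Axes as the basket's, z up when shut. Swings down only. Sprung over centre: 3 to 5 N here, flips at 23 deg (15 mm down), then hangs down 89 deg and stays. Push 25 to 35 mm down.
- tray: Drip tray: square grey plastic tray fixed to the table, 160 by 160 mm outside, 22 mm high, walls and floor 4 mm thick. Origin: centre of its underside; z up, x and y along its sides. The basket fits in at any yaw, its bar high above the walls.
- platform: Flat build plate, 90 (x) by 84 (y) by 12 mm, 0.3 kg; origin under its centre. Hangs by a bar and grip like the basket's on the other rack. Both racks, fixed, same make: base 170 by 150 mm; hooks at y +-60 point to the load's -x, tips 12 mm before the bar axis, 45 above it; uprights at y +-60, 76 mm behind it (+x), 187 above table; brace between them 83 high. Origins hang 25 above table.
Not all that is in view belongs to the job. Of the things that look like the tray, the largest one is meant.

How it is judged:
By the outcome, as a careful person would: the job done as asked, in the order asked, and still so for the second after the job is handed in, with the robot touching nothing.
It also fails if it takes over 50 s, if anything falls off the work surface, if the arm or the gripper's body presses on something with over 40 N, if the wrist force passes 120 N, or if a joint passes its speed limit or range.

## Working session

There is one attempt and no reset: what is moved stays moved. The work goes in short steps, Python scripts to look and compute and a tool call to move; the robot and the scene stay as the last step left them, time stands still between calls to the robot, and variables do not carry over. Pictures are saved under pics/ and viewed, about 8 in all and at most 12, crops included, and the job is handed in when it is done.

Besides the shell and the picture viewer there is one more tool, called after ">>>" as name(argument=value, ...), one argument or row to a line, values as JSON. drive_tool: Moves the arm, as the interface text tells. Its arguments: {"type":"object","properties":{"slide":{"type":"array"},"rotation":{"type":"array"},"grip":{"type":"number"},"grip_force":{"type":"number"}},"required":["slide","rotation"]}

```bash
mkdir -p pics; ls; cat > h.py <<'E'
import numpy as np, cv2, pickle
from rig import env
def grab(n):
    s=env.read_state(); f=env.grab_frame(n); f['s']=s
    if n=='wrist':
        T=np.eye(4);T[:3,:3]=s['ee_rot'];T[:3,3]=s['position']
        M=np.linalg.inv(T@np.array(f['T_tool_cam'])); f['R']=M[:3,:3]; f['t']=M[:3,3]
    return f
def cam(f):
    F=240/np.tan(np.radians(f['vfov']/2))
    return np.array([[F,0,f['cx']],[0,F,f['cy']],[0,0,1.]]),np.array(f['dist_coeffs'],float)
def cloud(f):
    K,d=cam(f); v,u=np.mgrid[:480,:640]
    n=cv2.undistortPoints(np.stack([u.ravel(),v.ravel()],1).astype(np.float64)[:,None],K,d)[:,0]
    z=f['z_map'].ravel()
    P=np.c_[n*z[:,None],z]
    W=(P-np.array(f['t']))@np.array(f['R']); W[z==0]=np.nan
    return W.reshape(480,640,3)
def proj(f,X):
    K,d=cam(f); return cv2.projectPoints(np.array(X,float).reshape(-1,1,3),cv2.Rodrigues(np.array(f['R']))[0],np.array(f['t'],float),K,d)[0][:,0]
def ray(f,uv,z):
    K,d=cam(f); n=cv2.undistortPoints(np.array(uv,float).reshape(-1,1,2),K,d)[:,0]
    R=np.array(f['R']); D=np.c_[n,np.ones(len(n))]@R; C=-R.T@np.array(f['t'])
    return C+D*((z-C[2])/D[:,2])[:,None]
def save(f,name): cv2.imwrite('pics/'+name,f['img'][...,::-1])
E
python3 - <<'E'
from h import *
for n in ['scene','side','wrist']:
    f=grab(n); save(f,n+'0.png'); pickle.dump(f,open(n+'0.pkl','wb'))
    if n!='wrist': print(n,-np.array(f['R']).T@f['t'],np.array(f['R'])[2])
s=env.read_state(); print(s)
E
```

```text
pics
scene [1200.66933273  513.62694391 1335.31415747] [-0.44109164 -0.33356878 -0.83316867]
side [  50.7195364  -465.94726546  829.59419151] [ 0.50667493  0.50125748 -0.70144241]
{'t': 0.15, 'joint_pos': array([ 5.89576133e+01,  8.64404102e+00,  8.23806727e+01,  1.11033345e-03,
        8.90288506e+01, -7.67864310e+00]), 'qvel': array([-0.06991523, -0.06485022, -0.12718747, -0.06187868, -0.13673856,
       -0.01510145]), 'tau': array([ 4.12811918e-03, -7.13378763e+01, -5.71045160e+01,  8.54466953e-05,
        7.01207231e-03,  5.56996599e-05]), 'position': array([227.95213416, 527.68509272, 230.8513238 ]), 'ee_rot': array([[-4.98689535e-04,  3.96567142e-01,  9.18005584e-01],
       [-7.90995050e-04,  9.18005255e-01, -3.96567429e-01],
       [-9.99999563e-01, -9.23901900e-04, -1.44116967e-04]]), 'contact_force': array([0.58690125, 0.52662075, 0.15347325]), 'wrist_torque': array([0.02128759, 0.05515798, 0.06394524]), 'opening': 85.15058922217663}
```

View pics/scene0.png

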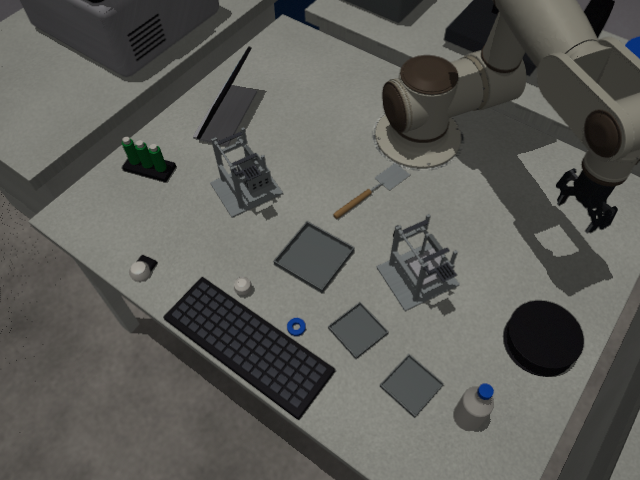

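View pics/side0.png

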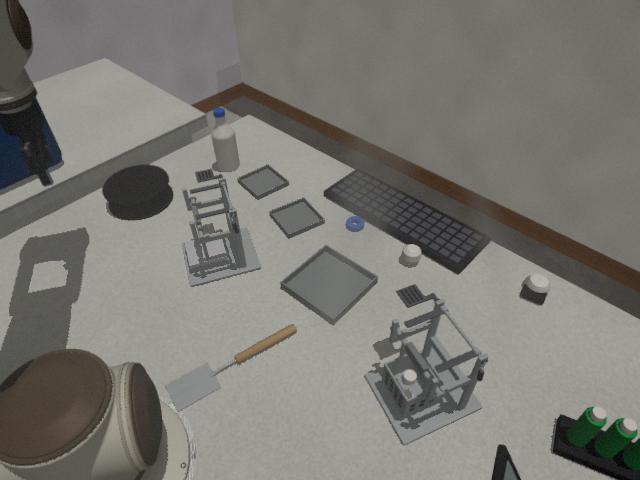

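The trays are at scene (315,256), (358,330) and (412,385), and the first is the largest. The basket rack is at scene (245,175) / side (420,370), and the plate rack is at scene (425,265) / side (215,230). Next I'll take a close look and measure from depth.

```bash
python3 - <<'E'
from h import *
a=pickle.load(open('scene0.pkl','rb'));b=pickle.load(open('side0.pkl','rb'))
c1=cv2.resize(a['img'][115:225,190:300],(500,500),interpolation=cv2.INTER_CUBIC);c2=cv2.resize(b['img'][275:455,350:500],(300*5//3//1,600),interpolation=cv2.INTER_CUBIC)[:500,:300] if 0 else cv2.resize(b['img'][280:450,350:500],(441,500))
g=np.hstack([c1,c2]);g=cv2.resize(g,(800,425)); g=np.clip(g*1.6,0,255).astype(np.uint8)
cv2.imwrite('pics/crop.png',g[...,::-1])
for n,f in (('scene',a),('side',b)):
    W=cloud(f); 
    for nm,box in (('basketrack',((200,130,290,220) if n=='scene' else (350,280,500,450))),('platrack',((375,215,465,310) if n=='scene' else (175,165,265,290)))):
        x0,y0,x1,y1=box; P=W[y0:y1,x0:x1].reshape(-1,3); P=P[~np.isnan(P[:,0])]
        for lo,hi in ((3,12),(130,145),(150,165),(170,192)):
            q=P[(P[:,2]>lo)&(P[:,2]<hi)]
            if len(q)>3: print(n,nm,lo,len(q),np.median(q,0).round(),cv2.minAreaRect(q[:,:2].astype(np.float32)))
    # tray
    u,v=(315,256) if n=='scene' else (330,283)
    print('tray',W[v,u])
    m=(W[...,2]>14)&(W[...,2]<28)
    c=W[v,u]; m&=np.hypot(W[...,0]-c[0],W[...,1]-c[1])<125
    q=W[m]; print(len(q),cv2.minAreaRect(q[:,:2].astype(np.float32)))
E
```

```text
scene basketrack 3 1667 [ 499. -305.    6.] ((445.6744384765625, -348.35174560546875), (359.0284423828125, 281.150146484375), 37.924800872802734)
scene basketrack 130 248 [ 471. -298.  137.] ((489.23394775390625, -302.32403564453125), (152.826171875, 101.68741607666016), 66.39167022705078)
scene basketrack 150 60 [ 474. -276.  156.] ((489.3544616699219, -301.50518798828125), (126.63079071044922, 101.34211730957031), 66.8880844116211)
scene basketrack 170 583 [ 522. -261.  180.] ((498.3060302734375, -281.8485107421875), (189.9394989013672, 99.71959686279297), 67.49679565429688)
scene platrack 3 1925 [470. 258.   6.] ((395.389404296875, 249.37472534179688), (311.55584716796875, 252.32029724121094), 33.21373748779297)
scene platrack 130 251 [430. 261. 138.] ((448.8346862792969, 265.6053466796875), (150.5947723388672, 101.57958221435547), 61.75239181518555)
scene platrack 150 78 [458. 295. 155.] ((446.994140625, 262.11322021484375), (137.10452270507812, 102.78433990478516), 62.975704193115234)
scene platrack 170 812 [486. 305. 181.] ((459.29986572265625, 288.1478271484375), (182.41006469
[... 790 characters left out ...]
ack 3 2991 [484. 264.   7.] ((520.9317016601562, 392.3067321777344), (516.2721557617188, 275.1584777832031), 48.458168029785156)
side platrack 130 413 [435. 243. 137.] ((448.20513916015625, 264.8270263671875), (151.7631378173828, 101.2337875366211), 63.0741081237793)
side platrack 150 151 [434. 258. 156.] ((443.86749267578125, 256.21099853515625), (138.00625610351562, 100.89196014404297), 62.91994857788086)
side platrack 170 771 [472. 292. 182.] ((458.0627746582031, 283.6710205078125), (189.67942810058594, 101.41949462890625), 62.90353012084961)
tray [565.36995623   5.25803253   4.14033284]
774 ((561.7363891601562, 4.731117248535156), (163.4899139404297, 162.78817749023438), 2.1937096118927)
```

View pics/crop.png

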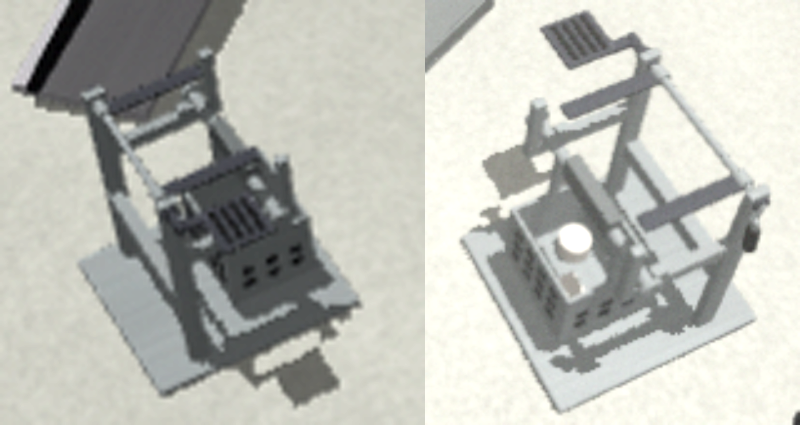

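```bash
python3 - <<'E'
from h import *
a=pickle.load(open('scene0.pkl','rb'));b=pickle.load(open('side0.pkl','rb'))
S=4; im=np.zeros((600,800,3),np.uint8)
R=[]
x0,y0=400,-400 # image: col=(y) , row=x
for k,f in enumerate((a,b)):
    W=cloud(f).reshape(-1,3); I=f['img'].reshape(-1,3)
    ok=(W[:,0]>390)&(W[:,0]<590)&(W[:,1]>-400)&(W[:,1]<-200)&(W[:,2]>120)
    W=W[ok];I=I[ok]
    for w,i in zip(W,I):
        c=int((w[1]+400)*2)+400*k; r=int((590-w[0])*3) if 0 else int((590-w[0])*2)
        z=w[2]; col=(0,0,255) if z>184 else (0,255,255) if z>172 else (0,255,0) if z>150 else (255,120,0)
        if z>172 and i.mean()<70: col=(255,0,255)
        cv2.circle(im,(c,r),1,col,-1)
cv2.imwrite('pics/top.png',im[:400])
for f,(u,v) in ((a,(251,171)),(b,(412,296))):
    W=cloud(f); 
    for du in(-4,0,4): print(W[v,u+du], f['img'][v,u+du])
E
```

```text
[ 534.34355198 -230.26293822  178.07760522] [41 43 46]
[ 527.74639905 -222.03457321  177.41939549] [35 36 39]
[ 521.95450907 -212.93129812  178.14360773] [33 33 36]
[ 525.4393158  -218.44994005  183.22988966] [74 74 75]
[ 531.87356128 -222.80216448  181.02747619] [77 78 81]
[ 534.95469581 -228.84676734  183.34245108] [70 72 73]
```

View pics/top.png

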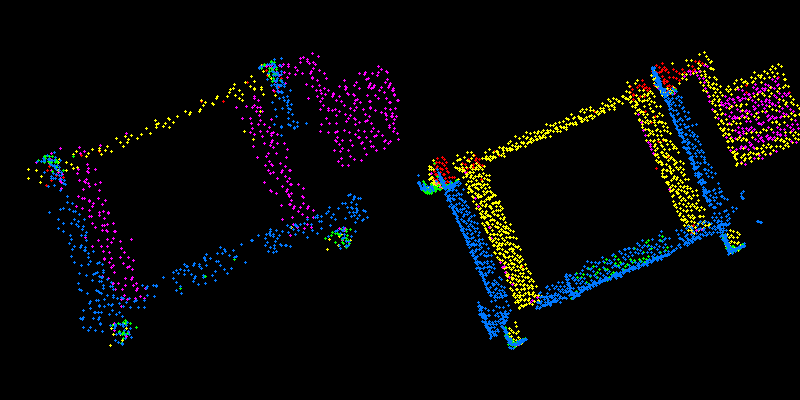

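```bash
python3 - <<'E'
from h import *
a=pickle.load(open('scene0.pkl','rb'));b=pickle.load(open('side0.pkl','rb'))
th=np.radians(-24); ex=np.array([np.cos(th),np.sin(th)]); ey=np.array([-ex[1],ex[0]])
o=np.array([475,-300])
for n,f in (('scene',a),('side',b)):
    W=cloud(f).reshape(-1,3); W=W[(np.abs(W[:,0]-490)<100)&(np.abs(W[:,1]+290)<115)&(W[:,2]>120)]
    l=np.c_[(W[:,:2]-o)@ex,(W[:,:2]-o)@ey,W[:,2]]
    def rep(k,m):
        q=l[m]
        if len(q)<5: print(n,k,len(q));return
        s=np.degrees(np.arctan(np.polyfit(q[:,1],q[:,0],1)[0])); lo,hi=np.percentile(q,[3,97],axis=0)
        print(n,k,len(q),'med',np.median(q,0).round(1),'mid',((lo+hi)/2).round(1),'ext',(hi-lo).round(1),'slope x/y',s.round(1))
    rep('grip',(abs(l[:,0])<22)&(l[:,1]>-35)&(l[:,1]<40)&(l[:,2]>128)&(l[:,2]<152))
    rep('griptop',(abs(l[:,0])<22)&(l[:,1]>-35)&(l[:,1]<40)&(l[:,2]>145)&(l[:,2]<152))
    rep('hinge',(l[:,0]>60)&(abs(l[:,1])<35)&(l[:,2]>168))
    rep('pad',(l[:,1]>80)&(l[:,2]>168))
    rep('pad>88',(l[:,1]>86)&(l[:,2]>168))
    for sg in(-1,1): rep('fing%d'%sg,(abs(l[:,1]-46*sg)<14)&(l[:,2]>165)&(abs(l[:,0]-35)<30))
E
```

```text
scene grip 63 med [-16.2   1.1 143.2] mid [-17.    1.9 139.8] ext [ 8.8 66.2 20.3] slope x/y -0.5
scene griptop 25 med [-16.8  -4.2 148.2] mid [-17.2   5.  148.1] ext [ 7.1 53.   4.7] slope x/y -1.1
scene hinge 0
scene pad 198 med [ 22.4  97.4 179.7] mid [ 27.3  98.9 179.8] ext [53.  36.3  9.2] slope x/y -18.5
scene pad>88 154 med [ 20.7 102.8 179.9] mid [ 22.6 102.1 180. ] ext [43.8 30.4  9.3] slope x/y -12.2
scene fing-1 108 med [ 44.3 -44.7 180.1] mid [ 35.6 -46.2 177.1] ext [56.4 21.6 19.3] slope x/y -42.6
scene fing1 87 med [ 35.6  49.6 180.5] mid [ 33.2  47.5 179.4] ext [49.6 18.5  9.2] slope x/y -14.1
side grip 182 med [-18.   -4.1 148.7] mid [-17.7   2.  144.9] ext [ 8.1 67.5 12.7] slope x/y 0.3
side griptop 144 med [-17.7  -0.9 149.3] mid [-17.6   1.1 149.1] ext [ 8.3 52.6  4.4] slope x/y 0.1
side hinge 0
side pad 390 med [ 21.2  95.8 182.2] mid [ 26.   97.9 182.3] ext [50.6 34.   4.9] slope x/y -13.5
side pad>88 300 med [ 19.8 100.5 182.4] mid [ 19.7 101.  182.4] ext [38.1 28.   5. ] slope x/y 0.8
side fing-1 317 med [ 39.7 -47.3 181.3] mid [ 33.7 -47.9 180.2] ext [53.6 22.6 14.4] slope x/y -19.0
side fing1 265 med [ 40.8  46.1 182. ] mid [ 34.1  48.7 182.4] ext [52.1 20.8  9.3] slope x/y 39.8
```

Basket yaw is about -24°, the grip centre is at (459.6, -291.5, 138), the pad is at (532.7, -219.5, 181) and the tray is at (562, 6). I'll plan the move to above the pad.

```bash
cat > plan.py <<'E'
import sys,numpy as np,json
from rig import env
def plan(target,yaw,step=38.,n=None):
    s=env.read_state(); p=np.array(s['position']); R=np.array(s['ee_rot'])
    a=np.degrees(np.arctan2(R[1,1],R[0,1])); print('pos',p.round(1),'jaw yaw',round(a,1),'tilt',R[:2,0].round(4),'t',s['t'],'F',s['contact_force'].round(1),'open',round(s['opening'],1))
    d=np.array(target)-p; da=(yaw-a+180)%360-180
    k=n or int(max(np.ceil(np.linalg.norm(d)/step),np.ceil(abs(da)/7)))
    sl=[];ro=[]
    for i in range(k):
        r=np.radians(a+da*i/k); x=[0,0,-1];y=[np.cos(r),np.sin(r),0];z=[np.sin(r),-np.cos(r),0]
        sl.append([int(round(v)) for v in np.array([x,y,z])@(d/k)]); ro.append([round(-da/k,1),0,0])
    for i in range(0,k,8): print(json.dumps({"slide":sl[i:i+8],"rotation":ro[i:i+8]}))
if __name__=='__main__':
    v=list(map(float,sys.argv[1:])); plan(v[:3],v[3],*(v[4:5]))
E
python3 plan.py 533 -219 250 -24
```

```text
pos [228.  527.7 230.9] jaw yaw 66.6 tilt [-0.0005 -0.0008] t 0.15 F [0.6 0.5 0.2] open 85.2
{"slide": [[-1, -26, 26], [-1, -24, 28], [-1, -22, 30], [-1, -19, 31], [-1, -17, 32], [-1, -15, 34], [-1, -12, 35], [-1, -10, 35]], "rotation": [[4.1, 0, 0], [4.1, 0, 0], [4.1, 0, 0], [4.1, 0, 0], [4.1, 0, 0], [4.1, 0, 0], [4.1, 0, 0], [4.1, 0, 0]]}
{"slide": [[-1, -7, 36], [-1, -5, 36], [-1, -2, 37], [-1, 1, 37], [-1, 3, 37], [-1, 6, 36], [-1, 8, 36], [-1, 11, 35]], "rotation": [[4.1, 0, 0], [4.1, 0, 0], [4.1, 0, 0], [4.1, 0, 0], [4.1, 0, 0], [4.1, 0, 0], [4.1, 0, 0], [4.1, 0, 0]]}
{"slide": [[-1, 13, 34], [-1, 16, 33], [-1, 18, 32], [-1, 20, 30], [-1, 23, 29], [-1, 25, 27]], "rotation": [[4.1, 0, 0], [4.1, 0, 0], [4.1, 0, 0], [4.1, 0, 0], [4.1, 0, 0], [4.1, 0, 0]]}
```

>>> drive_tool(
  slide=[
    [-5,-26,26],
    [-5,-24,28],
    [-5,-22,30],
    [-5,-19,31],
    [-1,-17,32],
    [-1,-15,34],
    [-1,-12,35],
    [-1,-10,35],
  ],
  rotation=[
    [4.1,0,0],
    [4.1,0,0],
    [4.1,0,0],
    [4.1,0,0],
    [4.1,0,0],
    [4.1,0,0],
    [4.1,0,0],
    [4.1,0,0],
  ],
  grip=0,
)

```text
t: 0.82
position: [337.3, 248.4, 252.4]
ee_rot: [[-0.004, 0.838, 0.545], [-0.004, 0.545, -0.838], [-1.0, -0.006, 0.001]]
contact_force: [1.0, -0.6, -0.8]
opening: 0.3
```

>>> drive_tool(
  slide=[
    [-1,-7,36],
    [-1,-5,36],
    [-1,-2,37],
    [-1,1,37],
    [-1,3,37],
    [-1,6,36],
    [-1,8,36],
    [-1,11,35],
  ],
  rotation=[
    [4.1,0,0],
    [4.1,0,0],
    [4.1,0,0],
    [4.1,0,0],
    [4.1,0,0],
    [4.1,0,0],
    [4.1,0,0],
    [4.1,0,0],
  ],
)

```text
t: 1.48
position: [442.9, -41.3, 262.1]
ee_rot: [[-0.001, 1.0, -0.025], [-0.004, -0.025, -1.0], [-1.0, -0.001, 0.004]]
contact_force: [2.4, 0.8, 0.5]
opening: 0.1
```

```bash
python3 plan.py 533 -219 225 -24 30
```

```text
pos [442.9 -41.3 262.1] jaw yaw -1.4 tilt [-0.0012 -0.0039] t 1.4833 F [2.4 0.8 0.5] open 0.1
{"slide": [[5, 13, 25], [5, 15, 24], [5, 16, 23], [5, 18, 22], [5, 19, 21], [5, 20, 20], [5, 21, 19]], "rotation": [[3.2, 0, 0], [3.2, 0, 0], [3.2, 0, 0], [3.2, 0, 0], [3.2, 0, 0], [3.2, 0, 0], [3.2, 0, 0]]}
```

>>> drive_tool(
  slide=[
    [5,13,25],
    [5,15,24],
    [5,16,23],
    [5,18,22],
    [5,19,21],
    [5,20,20],
    [5,21,19],
    [0,0,0],
  ],
  rotation=[
    [3.2,0,0],
    [3.2,0,0],
    [3.2,0,0],
    [3.2,0,0],
    [3.2,0,0],
    [3.2,0,0],
    [3.2,0,0],
    [0,0,0],
  ],
)

```text
t: 2.15
position: [534.5, -235.0, 224.2]
ee_rot: [[-0.002, 0.901, -0.434], [-0.004, -0.434, -0.901], [-1.0, -0.0, 0.004]]
contact_force: [0.1, -0.4, -0.2]
opening: -0.2
```

```bash
python3 plan.py 533 -219 190 -24 30; python3 - <<'E'
from h import *
a=grab('scene');b=grab('side')
for f in(a,b): print(proj(f,[533,-219,181]))
g=np.hstack([cv2.resize(f['img'][y:y+100,x:x+100],(400,400),interpolation=cv2.INTER_CUBIC) for f,x,y in ((a,200,115),(b,365,255))])
cv2.imwrite('pics/pre.png',np.clip(g*1.6,0,255).astype(np.uint8)[...,::-1])
E
```

```text
pos [ 534.5 -235.   224.2] jaw yaw -25.7 tilt [-0.0024 -0.0038] t 2.15 F [ 0.1 -0.4 -0.2] open -0.2
{"slide": [[17, -4, -7], [17, -4, -7]], "rotation": [[-0.8, 0, 0], [-0.8, 0, 0]]}
[[250.44631858 171.87799567]]
[[410.61226146 294.50326713]]
```

View pics/pre.png

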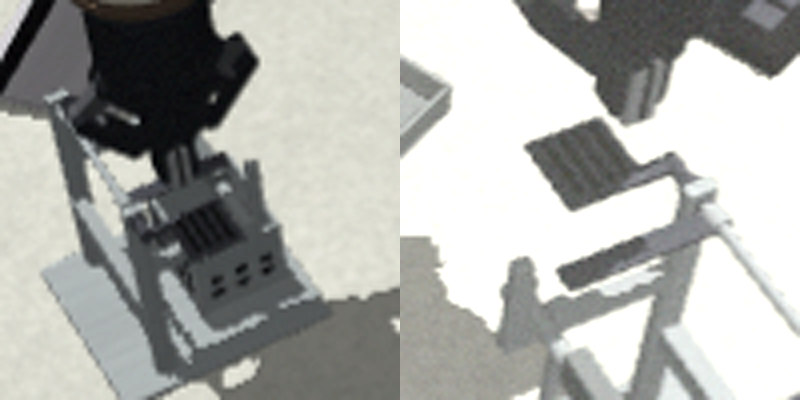

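The picture shows the shut fingers above the pad, about 16 mm off in y. The pad centre at side (410,296) matches my projection of (410.6,294.5). I'll correct the offset and then press.

>>> drive_tool(
  slide=[
    [0,-4,-7],
    [8,-4,-7],
    [12,0,0],
    [12,0,0],
    [0,0,0],
  ],
  rotation=[
    [-0.8,0,0],
    [-0.8,0,0],
    [0,0,0],
    [0,0,0],
    [0,0,0],
  ],
)

```text
t: 2.67
position: [531.3, -210.6, 191.5]
ee_rot: [[-0.0, 0.919, -0.395], [-0.004, -0.395, -0.919], [-1.0, 0.001, 0.003]]
contact_force: [0.5, -0.3, -0.5]
opening: 0.1
```

>>> drive_tool(
  slide=[
    [4,0,0],
    [4,0,0],
    [4,0,0],
    [4,0,0],
    [4,0,0],
    [4,0,0],
  ],
  rotation=[
    [0,0,0],
    [0,0,0],
    [0,0,0],
    [0,0,0],
    [0,0,0],
    [0,0,0],
  ],
)

```text
t: 3.17
position: [531.6, -210.3, 166.1]
ee_rot: [[0.002, 0.919, -0.394], [-0.004, -0.394, -0.919], [-1.0, 0.003, 0.003]]
contact_force: [-0.2, -0.1, -0.9]
opening: -0.2
```

>>> drive_tool(
  slide=[
    [4,0,0],
    [4,0,0],
    [4,0,0],
    [0,0,0],
    [0,0,0],
  ],
  rotation=[
    [0,0,0],
    [0,0,0],
    [0,0,0],
    [0,0,0],
    [0,0,0],
  ],
)

```text
t: 3.58
position: [531.1, -210.5, 151.2]
ee_rot: [[-0.0, 0.919, -0.395], [-0.003, -0.395, -0.919], [-1.0, 0.001, 0.003]]
contact_force: [-0.1, 0.6, 0.6]
opening: 0.1
```

```bash
python3 - <<'E'
from h import *
a=grab('scene');b=grab('side')
g=np.hstack([cv2.resize(f['img'][y:y+130,x:x+130],(400,400),interpolation=cv2.INTER_CUBIC) for f,x,y in ((a,190,100),(b,365,265))])
cv2.imwrite('pics/press.png',np.clip(g*1.6,0,255).astype(np.uint8)[...,::-1])
E
```

```text
(no output)
```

View pics/press.png

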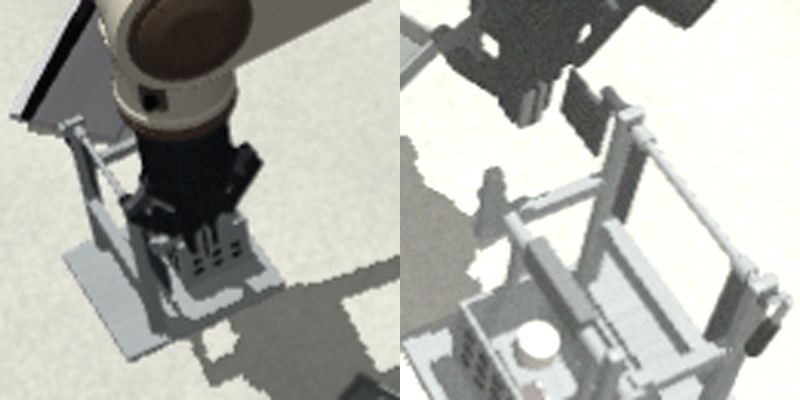

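The keeper is open: the pad and fingers hang down and the basket is still on its hooks. Now I'll rise and go over the grip.

>>> drive_tool(
  slide=[
    [-10,0,0],
    [-20,0,0],
    [-30,0,0],
    [-30,0,0],
    [0,0,0],
  ],
  rotation=[
    [0,0,0],
    [0,0,0],
    [0,0,0],
    [0,0,0],
    [0,0,0],
  ],
)

```text
t: 4.1
position: [530.4, -209.7, 247.4]
ee_rot: [[-0.001, 0.919, -0.395], [-0.003, -0.395, -0.919], [-1.0, -0.0, 0.003]]
contact_force: [0.8, 0.0, -0.1]
opening: 0.2
```

```bash
python3 - <<'E'
from h import *
b=pickle.load(open('side0.pkl','rb')); W=cloud(b); print('item',W[376,410],W[372,410],W[378,414])
E
python3 plan.py 459.6 -291.5 240 -24 20
```

```text
item [ 475.73880415 -279.70152809   43.43286226] [ 482.68403783 -274.74734289   43.12523839] [ 478.25669042 -287.20361579   41.92693398]
pos [ 530.4 -209.7  247.4] jaw yaw -23.3 tilt [-0.0014 -0.0029] t 4.1 F [ 0.8  0.  -0.1] open 0.2
{"slide": [[1, -5, 17], [1, -5, 17], [1, -5, 17], [1, -5, 17], [1, -5, 17], [1, -5, 17]], "rotation": [[0.1, 0, 0], [0.1, 0, 0], [0.1, 0, 0], [0.1, 0, 0], [0.1, 0, 0], [0.1, 0, 0]]}
```

>>> drive_tool(
  slide=[
    [1,-5,17],
    [1,-5,17],
    [1,-5,17],
    [1,-5,17],
    [1,-5,17],
    [1,-4,12],
    [0,0,0],
    [0,0,0],
  ],
  rotation=[
    [0.1,0,0],
    [0.1,0,0],
    [0.1,0,0],
    [0.1,0,0],
    [0.1,0,0],
    [0.1,0,0],
    [0,0,0],
    [0,0,0],
  ],
  grip=50,
)

```text
t: 4.77
position: [464.0, -290.4, 251.6]
ee_rot: [[0.009, 0.915, -0.403], [-0.01, -0.403, -0.915], [-1.0, 0.012, 0.005]]
contact_force: [0.1, 0.8, 0.3]
opening: 42.9
```

```bash
python3 plan.py 459.6 -291.5 240 -24 20; python3 - <<'E'
from h import *
f=grab('wrist'); W=cloud(f).reshape(-1,3)
m=(W[:,2]>143)&(W[:,2]<154)&(np.hypot(W[:,0]-460,W[:,1]+291)<45); q=W[m]
print(len(q)); 
if len(q)>5: print(q.mean(0),np.median(q,0),cv2.minAreaRect(q[:,:2].astype(np.float32)))
save(f,'wrist1.png'); print(proj(f,[[459.6,-291.5,149]]))
E
```

```text
pos [ 464.  -290.4  251.6] jaw yaw -23.8 tilt [ 0.0092 -0.0099] t 4.7667 F [0.1 0.8 0.3] open 42.9
{"slide": [[12, -4, 3]], "rotation": [[0.2, 0, 0]]}
1082
[ 459.38811456 -288.99510494  148.63035534] [ 459.44015538 -288.10040951  148.71836289] ((458.7444763183594, -290.31451416015625), (55.6496467590332, 11.989030838012695), 67.10790252685547)
[[314.4305982 241.4469173]]
```

View pics/wrist1.png

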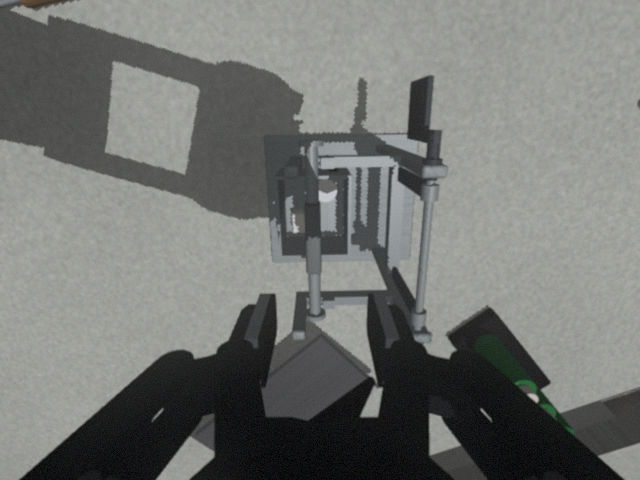

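The wrist view shows the grip at (314,240), within 1–2 mm of the estimate, and yaw -23. Next I'll align and lower.

>>> drive_tool(
  slide=[
    [10,-4,3],
    [0,0,0],
    [0,0,0],
  ],
  rotation=[
    [-0.5,0.3,-0.7],
    [0,0,0],
    [0,0,0],
  ],
)

```text
t: 5.07
position: [460.0, -290.3, 240.9]
ee_rot: [[-0.0, 0.92, -0.392], [0.001, -0.392, -0.92], [-1.0, -0.001, -0.001]]
contact_force: [1.0, 0.2, 0.7]
opening: 42.6
```

```bash
python3 plan.py 459.2 -291 160 -23.3 20
```

```text
pos [ 460.  -290.3  240.9] jaw yaw -23.1 tilt [-0.0004  0.0008] t 5.0667 F [1.  0.2 0.7] open 42.6
{"slide": [[16, 0, 0], [16, 0, 0], [16, 0, 0], [16, 0, 0], [16, 0, 0]], "rotation": [[0.0, 0, 0], [0.0, 0, 0], [0.0, 0, 0], [0.0, 0, 0], [0.0, 0, 0]]}
```

>>> drive_tool(
  slide=[
    [20,-1,0],
    [20,0,0],
    [20,0,0],
    [16,0,0],
    [10,0,0],
    [0,0,0],
    [0,0,0],
  ],
  rotation=[
    [0,0,0],
    [0,0,0],
    [0,0,0],
    [0,0,0],
    [0,0,0],
    [0,0,0],
    [0,0,0],
  ],
)

```text
t: 5.65
position: [460.8, -287.6, 151.4]
ee_rot: [[-0.0, 0.921, -0.389], [0.001, -0.389, -0.921], [-1.0, -0.001, -0.001]]
contact_force: [-0.4, -0.2, -0.7]
opening: 42.9
```

```bash
python3 plan.py 459.2 -291 119 -23.3 10
```

```text
pos [ 460.8 -287.6  151.4] jaw yaw -22.9 tilt [-0.0001  0.0013] t 5.65 F [-0.4 -0.2 -0.7] open 42.9
{"slide": [[8, 0, 1], [8, 0, 1], [8, 0, 1], [8, 0, 1]], "rotation": [[0.1, 0, 0], [0.1, 0, 0], [0.1, 0, 0], [0.1, 0, 0]]}
```

>>> drive_tool(
  slide=[
    [10,0,2],
    [10,0,1],
    [8,0,1],
    [4,0,0],
    [0,0,0],
  ],
  rotation=[
    [0.1,0,0],
    [0.1,0,0],
    [0.1,0,0],
    [0,0,0],
    [0,0,0],
  ],
)

```text
t: 6.07
position: [460.2, -292.2, 118.7]
ee_rot: [[0.002, 0.919, -0.394], [-0.001, -0.394, -0.919], [-1.0, 0.003, -0.0]]
contact_force: [-0.1, 0.1, -0.5]
opening: 42.7
```

>>> drive_tool(
  slide=[
    [0,0,0],
    [0,0,0],
    [0,0,0],
    [0,0,0],
    [0,0,0],
    [0,0,0],
  ],
  rotation=[
    [0,0,0],
    [0,0,0],
    [0,0,0],
    [0,0,0],
    [0,0,0],
    [0,0,0],
  ],
  grip=0,
  grip_force=70,
)

```text
t: 6.57
position: [459.6, -292.1, 119.1]
ee_rot: [[0.001, 0.919, -0.394], [-0.0, -0.394, -0.919], [-1.0, 0.001, -0.0]]
contact_force: [-1.5, -0.2, -3.9]
opening: 10.6
```

>>> drive_tool(
  slide=[
    [-3,0,0],
    [-3,0,0],
    [-3,0,0],
    [-3,0,0],
  ],
  rotation=[
    [0,0,0],
    [0,0,0],
    [0,0,0],
    [0,0,0],
  ],
)

```text
t: 6.9
position: [459.6, -292.0, 131.7]
ee_rot: [[0.001, 0.919, -0.394], [0.0, -0.394, -0.919], [-1.0, 0.001, -0.0]]
contact_force: [0.1, -0.5, -4.5]
opening: 11.3
```

Gripped, with about 4 N of load and no rack force. I'll lift straight up by more than 170 mm.

>>> drive_tool(
  slide=[
    [-8,0,0],
    [-12,0,0],
    [-16,0,0],
    [-18,0,0],
    [-18,0,0],
    [-18,0,0],
    [-18,0,0],
    [-18,0,0],
  ],
  rotation=[
    [0,0,0],
    [0,0,0],
    [0,0,0],
    [0,0,0],
    [0,0,0],
    [0,0,0],
    [0,0,0],
    [0,0,0],
  ],
)

```text
t: 7.57
position: [458.5, -291.0, 268.1]
ee_rot: [[0.0, 0.919, -0.394], [0.001, -0.394, -0.919], [-1.0, 0.0, -0.001]]
contact_force: [0.6, 0.0, -3.1]
opening: 11.3
```

>>> drive_tool(
  slide=[
    [-18,0,0],
    [-16,0,0],
    [-12,0,0],
    [-8,0,0],
    [0,0,0],
  ],
  rotation=[
    [0,0,0],
    [0,0,0],
    [0,0,0],
    [0,0,0],
    [0,0,0],
  ],
)

```text
t: 7.98
position: [458.1, -290.7, 335.1]
ee_rot: [[0.008, 0.919, -0.394], [-0.006, -0.394, -0.919], [-1.0, 0.01, 0.002]]
contact_force: [0.6, -0.4, -3.3]
opening: 10.9
```

```bash
python3 plan.py 562 6 305 -1 18
```

```text
pos [ 458.1 -290.7  335.1] jaw yaw -23.2 tilt [ 0.0081 -0.0058] t 7.9833 F [ 0.6 -0.4 -3.3] open 10.9
{"slide": [[2, -1, -17], [2, -1, -17], [2, 0, -17], [2, 0, -17], [2, 0, -17], [2, 1, -17], [2, 1, -17], [2, 1, -17]], "rotation": [[-1.2, 0, 0], [-1.2, 0, 0], [-1.2, 0, 0], [-1.2, 0, 0], [-1.2, 0, 0], [-1.2, 0, 0], [-1.2, 0, 0], [-1.2, 0, 0]]}
{"slide": [[2, 2, -17], [2, 2, -17], [2, 3, -17], [2, 3, -17], [2, 3, -17], [2, 4, -17], [2, 4, -17], [2, 4, -17]], "rotation": [[-1.2, 0, 0], [-1.2, 0, 0], [-1.2, 0, 0], [-1.2, 0, 0], [-1.2, 0, 0], [-1.2, 0, 0], [-1.2, 0, 0], [-1.2, 0, 0]]}
{"slide": [[2, 5, -17], [2, 5, -17]], "rotation": [[-1.2, 0, 0], [-1.2, 0, 0]]}
```

>>> drive_tool(
  slide=[
    [0,-1,-10],
    [0,-1,-17],
    [0,0,-17],
    [0,0,-17],
    [0,0,-17],
    [0,1,-17],
    [0,1,-17],
    [0,1,-17],
  ],
  rotation=[
    [-1.2,0.1,-0.5],
    [-1.2,0,0],
    [-1.2,0,0],
    [-1.2,0,0],
    [-1.2,0,0],
    [-1.2,0,0],
    [-1.2,0,0],
    [-1.2,0,0],
  ],
)

```text
t: 8.65
position: [500.1, -162.1, 331.0]
ee_rot: [[-0.007, 0.974, -0.226], [0.004, -0.226, -0.974], [-1.0, -0.008, -0.002]]
contact_force: [1.6, -0.0, -2.2]
opening: 10.9
```

>>> drive_tool(
  slide=[
    [0,2,-17],
    [0,2,-17],
    [0,3,-17],
    [0,3,-17],
    [0,3,-17],
    [0,4,-17],
    [0,4,-14],
    [0,0,0],
  ],
  rotation=[
    [-1.2,0,0],
    [-1.2,0,0],
    [-1.2,0,0],
    [-1.2,0,0],
    [-1.2,0,0],
    [-1.2,0,0],
    [-1.2,0,0],
    [0,0,0],
  ],
)

```text
t: 9.32
position: [539.1, -37.2, 325.1]
ee_rot: [[-0.019, 0.998, -0.062], [0.009, -0.061, -0.998], [-1.0, -0.02, -0.008]]
contact_force: [-0.2, -0.4, -3.8]
opening: 11.0
```

```bash
python3 plan.py 562 6 250 -1 12
```

```text
pos [539.1 -37.2 325.1] jaw yaw -3.5 tilt [-0.019   0.0088] t 9.3167 F [-0.2 -0.4 -3.8] open 11.0
{"slide": [[9, 3, -6], [9, 3, -6], [9, 3, -6], [9, 3, -6], [9, 3, -6], [9, 3, -5], [9, 3, -5], [9, 3, -5]], "rotation": [[-0.3, 0, 0], [-0.3, 0, 0], [-0.3, 0, 0], [-0.3, 0, 0], [-0.3, 0, 0], [-0.3, 0, 0], [-0.3, 0, 0], [-0.3, 0, 0]]}
```

>>> drive_tool(
  slide=[
    [9,3,-6],
    [9,3,-6],
    [9,3,-6],
    [9,3,-6],
    [9,3,-6],
    [9,3,-5],
    [9,3,-4],
    [0,0,0],
  ],
  rotation=[
    [-0.3,-0.2,0.6],
    [-0.3,-0.2,0.5],
    [-0.3,0,0],
    [-0.3,0,0],
    [-0.3,0,0],
    [-0.3,0,0],
    [-0.3,0,0],
    [0,0,0],
  ],
)

```text
t: 9.98
position: [561.4, 5.4, 254.1]
ee_rot: [[-0.007, 1.0, -0.019], [0.001, -0.019, -1.0], [-1.0, -0.007, -0.001]]
contact_force: [-0.9, 0.3, -3.3]
opening: 11.0
```

```bash
python3 plan.py 562 6 140 -1 16;  python3 - <<'E'
from h import *
a=grab('scene');b=grab('side')
g=np.hstack([cv2.resize(f['img'][y:y+200,x:x+200],(400,400),interpolation=cv2.INTER_CUBIC) for f,x,y in ((a,220,120),(b,230,140))])
cv2.imwrite('pics/over.png',np.clip(g*1.5,0,255).astype(np.uint8)[...,::-1])
E
```

```text
pos [561.4   5.4 254.1] jaw yaw -1.1 tilt [-0.0068  0.0015] t 9.9833 F [-0.9  0.3 -3.3] open 11.0
{"slide": [[14, 0, 0], [14, 0, 0], [14, 0, 0], [14, 0, 0], [14, 0, 0], [14, 0, 0], [14, 0, 0], [14, 0, 0]], "rotation": [[-0.0, 0, 0], [-0.0, 0, 0], [-0.0, 0, 0], [-0.0, 0, 0], [-0.0, 0, 0], [-0.0, 0, 0], [-0.0, 0, 0], [-0.0, 0, 0]]}
```

View pics/over.png

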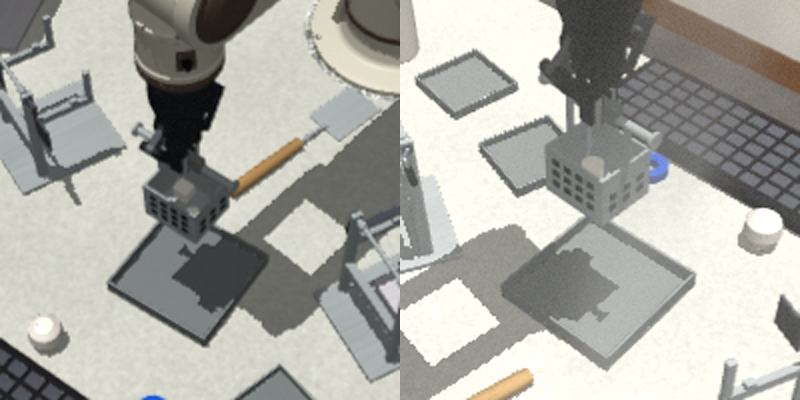

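The basket hangs level over the tray with the piece still inside. Lowering now.

>>> drive_tool(
  slide=[
    [14,0,0],
    [18,0,0],
    [20,0,0],
    [20,0,0],
    [20,0,0],
    [16,0,0],
    [10,0,0],
    [5,0,0],
  ],
  rotation=[
    [0,0,0.4],
    [0,0,0],
    [0,0,0],
    [0,0,0],
    [0,0,0],
    [0,0,0],
    [0,0,0],
    [0,0,0],
  ],
)

```text
t: 10.75
position: [564.8, 1.7, 135.7]
ee_rot: [[0.014, 1.0, -0.023], [-0.002, -0.023, -1.0], [-1.0, 0.014, 0.001]]
contact_force: [0.6, 0.2, -2.9]
opening: 10.8
```

>>> drive_tool(
  slide=[
    [5,0,0],
    [4,0,0],
    [3,0,0],
    [3,0,0],
    [0,0,0],
  ],
  rotation=[
    [0,0,0],
    [0,0,0],
    [0,0,0],
    [0,0,0],
    [0,0,0],
  ],
)

```text
t: 11.17
position: [566.2, 1.0, 121.8]
ee_rot: [[0.017, 1.0, -0.023], [-0.002, -0.023, -1.0], [-1.0, 0.017, 0.002]]
contact_force: [-0.5, -0.2, -3.5]
opening: 11.0
```

>>> drive_tool(
  slide=[
    [4,-2,-2],
    [4,-1,-2],
    [3,0,0],
    [3,0,0],
    [0,0,0],
  ],
  rotation=[
    [0,0,-0.5],
    [0,0,-0.4],
    [0,0,0],
    [0,0,0],
    [0,0,0],
  ],
)

```text
t: 11.58
position: [563.6, 5.7, 107.4]
ee_rot: [[0.001, 1.0, -0.023], [-0.002, -0.023, -1.0], [-1.0, 0.001, 0.002]]
contact_force: [-0.1, -0.0, -3.3]
opening: 11.0
```

>>> drive_tool(
  slide=[
    [2,0,0],
    [2,0,0],
    [1,0,0],
    [1,0,0],
    [0,0,0],
  ],
  rotation=[
    [0,0,0],
    [0,0,0],
    [0,0,0],
    [0,0,0],
    [0,0,0],
  ],
)

```text
t: 12.0
position: [563.7, 5.7, 100.7]
ee_rot: [[0.001, 1.0, -0.023], [-0.002, -0.023, -1.0], [-1.0, 0.001, 0.002]]
contact_force: [-0.1, -0.4, -3.8]
opening: 11.0
```

>>> drive_tool(
  slide=[
    [1,0,0],
    [1,0,0],
    [0,0,0],
  ],
  rotation=[
    [0,0,0],
    [0,0,0],
    [0,0,0],
  ],
)

```text
t: 12.25
position: [563.8, 5.5, 98.7]
ee_rot: [[0.002, 1.0, -0.023], [-0.002, -0.023, -1.0], [-1.0, 0.002, 0.002]]
contact_force: [-0.3, 0.1, -3.5]
opening: 11.2
```

>>> drive_tool(
  slide=[
    [1,0,0],
    [0,0,0],
  ],
  rotation=[
    [0,0,0],
    [0,0,0],
  ],
)

```text
t: 12.42
position: [564.1, 5.3, 98.4]
ee_rot: [[0.003, 1.0, -0.023], [-0.003, -0.023, -1.0], [-1.0, 0.003, 0.003]]
contact_force: [0.4, -0.1, -2.4]
opening: 11.1
```

>>> drive_tool(
  slide=[
    [2,0,0],
    [0,0,0],
  ],
  rotation=[
    [0,0,0],
    [0,0,0],
  ],
)

```text
t: 12.58
position: [564.8, 4.9, 98.8]
ee_rot: [[0.006, 1.0, -0.023], [-0.004, -0.023, -1.0], [-1.0, 0.006, 0.004]]
contact_force: [0.3, -0.1, -4.4]
opening: 11.2
```

>>> drive_tool(
  slide=[
    [1,0,0],
    [1,0,0],
    [1,0,0],
  ],
  rotation=[
    [0,0,-0.2],
    [0,0,0],
    [0,0,0],
  ],
)

```text
t: 12.83
position: [565.5, 4.4, 98.2]
ee_rot: [[0.004, 1.0, -0.023], [-0.005, -0.023, -1.0], [-1.0, 0.004, 0.004]]
contact_force: [-10.7, 0.6, 20.4]
opening: 10.7
```

>>> drive_tool(
  slide=[
    [-0.5,0,0],
    [0,0,0],
  ],
  rotation=[
    [0,0,0],
    [0,0,0],
  ],
)

```text
t: 13.0
position: [565.6, 4.4, 98.8]
ee_rot: [[0.004, 1.0, -0.023], [-0.005, -0.023, -1.0], [-1.0, 0.004, 0.004]]
contact_force: [0.3, 0.4, -3.2]
opening: 10.8
```

>>> drive_tool(
  slide=[
    [0,0,0],
    [0,0,0],
    [0,0,0],
    [0,0,0],
    [0,0,0],
  ],
  rotation=[
    [0,0,0],
    [0,0,0],
    [0,0,0],
    [0,0,0],
    [0,0,0],
  ],
  grip=50,
)

```text
t: 13.42
position: [565.7, 4.5, 98.1]
ee_rot: [[0.004, 1.0, -0.023], [-0.004, -0.023, -1.0], [-1.0, 0.004, 0.004]]
contact_force: [-0.2, -0.1, 0.1]
opening: 42.7
```

Released; I'll retreat straight up and check.

>>> drive_tool(
  slide=[
    [-8,0,0],
    [-16,0,0],
    [-20,0,0],
    [-25,0,0],
    [-25,0,0],
    [-25,0,0],
    [-25,0,0],
    [-20,0,0],
  ],
  rotation=[
    [0,0,0],
    [0,0,0],
    [0,0,0],
    [0,0,0],
    [0,0,0],
    [0,0,0],
    [0,0,0],
    [0,0,0],
  ],
)

```text
t: 14.08
position: [562.7, 5.6, 268.4]
ee_rot: [[-0.003, 1.0, -0.023], [-0.003, -0.023, -1.0], [-1.0, -0.003, 0.003]]
contact_force: [0.5, -0.3, 0.2]
opening: 42.9
```

```bash
python3 - <<'E'
from h import *
a=grab('scene');b=grab('side')
c1=cv2.resize(a['img'][115:335,200:470],(400,326),interpolation=cv2.INTER_CUBIC);c2=cv2.resize(b['img'][140:460,170:500],(400,388))[:326] if 0 else cv2.resize(b['img'][150:450,170:500],(400,326))
cv2.imwrite('pics/end.png',np.clip(np.hstack([c1,c2])*1.5,0,255).astype(np.uint8)[...,::-1])
for f in(a,b):
    W=cloud(f).reshape(-1,3); m=(W[:,2]>108)&(W[:,2]<132)&(np.hypot(W[:,0]-563,W[:,1]-5)<90); q=W[m]
    print(len(q),q[:,2].max(),cv2.minAreaRect(q[:,:2].astype(np.float32)))
s=env.read_state(); print(s['position'],s['contact_force'],s['t'])
E
```

```text
298 130.48100703049667 ((565.9002685546875, 6.0791015625), (151.21554565429688, 18.462818145751953), 89.31430053710938)
437 131.45096269364674 ((564.5404052734375, 4.9913787841796875), (150.78387451171875, 17.900800704956055), 87.73420715332031)
[563.63216757   5.46734946 270.18559258] [-0.10814732  0.43719091  0.11648014] 14.1833
```

View pics/end.png

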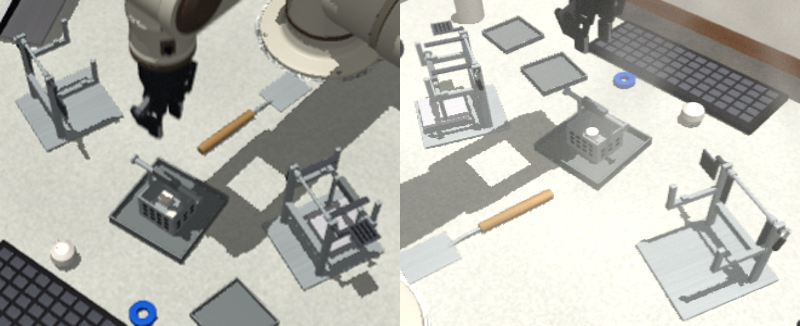

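The basket stands upright in the large tray, the keeper is still open, and the plate hangs untouched. Handing in.

```bash
python3 -c "
from rig import env
print(env.close_job())"
```

```text
the job is handed in; nothing more can be done
None
```

The job is done and handed in at about 14 s of the 50 s allowed. I pressed the thumb plate about 30 mm with the shut fingers, and the keeper flipped and stayed open while the basket still hung. I then gripped the basket, lifted it straight up about 215 mm, lowered it into the largest tray, released it and backed straight off.

**Last checks, both cameras:**
- **Basket:** it stands upright in the tray with its bar centred at about (565, 5), against a tray centre of about (562, 6). The grip top is at about z = 130, roughly 2 mm above nominal and within camera error. The white piece inside it is still there.
- **Keeper and plate:** the keeper still hangs open, and the flat build plate hangs as before.
- **Robot:** it is clear of everything, with wrist force near zero.

**Not perfect:**
- The fingers pressed the thumb plate about 9 mm off its centre.
- At set-down the wrist force briefly read about 20 N down and 11 N sideways as the basket met the tray floor, below the limits.

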